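# Mount a through-bore current sensor on the bent conductor of a test rig

### The job

Tip the grey sensor block, which stands on end, over onto its side, so that it lies on the bench with its black terminal ridge on top, and let go of it. Then pick it up, thread its bore onto the free end of the bent copper rod and slide it round the bend until it rests against the white collar at the post, and leave it hanging there with the terminal ridge still on top. Leave the other things on the bench where they are.

Things in the scene. Friction and masses are not known exactly. Their poses are not given: they have to be found in the camera images.
- sensor: Grey plastic through-bore current sensor, loose, 0.25 to 0.5 kg: square block 50 x 50 mm, 84 mm long, with a round 30 mm bore through its length. Starts standing on end, bore upright. Origin: centre of the end face it stands on at the start; z runs along the bore to the other end. A black terminal ridge runs along its +x side face; the other three sides are plain, 25 mm from the bore's axis.
- ridge (a point): Middle of the ridge's outer face (sensor x 35, y 0, z 42 mm). The ridge is 10 mm proud, 24 mm wide, 78 mm long. At the start it faces away from the robot (world +x, give or take 50 degrees). Pushed high on the ridge (about 72 mm up), the block tips over its opposite bottom edge and past about 31 degrees falls by itself, ridge on top; pushed below half height it may slide instead.
- bore_mid (a point): Point on the bore's axis at mid length of the sensor (sensor x 0, y 0, z 42 mm). At home, an end face touching the collar, it is at rig x 72 mm. Either end may go on first. Hanging free, the bore's axis is 8 mm under the rod's axis.
- rig: Test rig, fixed to the bench: steel base plate 120 x 110 x 12 mm (x -80 to 40, y -55 to 55 mm), white post 28 mm thick, 160 mm high (48 mm thick at its foot), and a level copper rod 14 mm thick, axis 130 mm above the bench, held by the post only. Origin: on the bench under the post's axis. The rod runs straight along +x from the post to x 100 mm (y 0), then bends towards -y.
- bend_mid (a point): Point on the rod's axis in the middle of the bend (axes as rig). The bend is a level arc of radius 140 mm through 70 degrees about the centre x 100, y -140 mm in the rig's frame. The bore's length of 84 mm spans a part of the arc that bows 6 mm.
- rod_tip (a point): Centre of the rounded free end of the rod (axes as rig; x 246.9, y -134.4, z 130 mm there; the round end adds 7 mm). The last 45 mm of rod, from the bend's end to this point, is straight, along (cos 70, -sin 70) in the rig's x, y.
- collar_face (a point): Point on the rod's axis at the face of the white stop collar (40 mm in diameter, round the rod beside the post). The face looks along the rig's +x, at rig x 30 mm.
- meter: Bystander: grey hand multimeter lying flat, 170 x 82 x 39 mm. Origin under its centre.
- pliers: Bystander: pliers with blue grips lying flat, 150 x 62 x 15 mm. Origin on the bench under the pivot.
- spool: Bystander: wire spool on end, 76 mm across, 52 mm high. Origin under its centre.
- screwdriver: Bystander: screwdriver lying flat. Origin near its middle, on the bench.
- tape: Bystander: roll of black tape lying flat, 90 mm across, 20 mm high. Origin under its centre.
- relay: Bystander: black relay box 70 x 56 x 46 mm. Origin under its centre.
Not all that is in view belongs to the job. What is shaped like the sensor but brown or pink is not meant.

How it is judged:
By the outcome, as a careful person would: the job done as asked, in the order asked, and still so for the second after the job is handed in, with the robot touching nothing.
It also fails if it takes over 61 s, if anything falls off the work surface, if the arm or the gripper's body presses on something with over 40 N, if the wrist force passes 120 N, or if a joint passes its speed limit or range.

### The arm

A 7-joint arm with a two-finger parallel gripper is mounted at the origin on the work surface. World frame = base frame: x ahead of the robot, y to its left, z up, the work surface at z = 0. Lengths are in m, angles in rad, forces in N, time in s.
With the tool pointing down it reaches from about 0.4 to 0.85 m from the base axis. Payload 4.5 kg.
Tool frame: the origin (TCP) lies on the centre line of the jaws, within the pads' length; the fingertips stand 8 mm ahead of it and the grasp point (between the pads) lies 11 mm behind it; y points along the fingers, z is the direction in which the jaws open and shut, and the axes are right-handed (so a half turn about y gives the same grasp; the last joint's range is limited). The gripper opens to 85 mm and grips with 20 to 120 N. Pads are 22 mm wide; open, the fingers measure 114 mm over their backs; the gripper's body (76 mm by 85 mm) begins 54 mm behind the grasp point. The pads swing forward as they close: fully open they stand 13 mm farther back than shut.
Start: joints at [1.337, 0.689, -0.195, 1.565, 0.157, 0.902, -0.215], TCP at [0.165, -0.603, 0.213] pointing down, gripper open.
Joint ranges: [-3.01, 3.01], [-0.46, 2.08], [-1.47, 1.51], [0.13, 2.56], [-1, 4.14], [0.04, 2.09], [-2.66, 2.66]. Speed limits (rad/s): [2.57, 2.57, 3.14, 3.14, 3.14, 3.14, 3.14].

### API

Orientations are given as [roll, pitch, yaw] about the fixed x, y, z axes, in that order (R = Rz(yaw) Ry(pitch) Rx(roll)).
In Python, from cell import arm gives the robot as it stands. Calls block until the motion is done:
- arm.move_pose(position, orientation): joint-space move of the TCP to a pose.
- arm.servo_line(position, rate=0.15, frame=None, until_force=None): straight line of the TCP; frame=None keeps the orientation; rate is the mean speed in m/s. With until_force (N) it stops when the force on the tool has changed by that much, and returns True; else False.
- arm.move_j(angles): joint-space move.
- arm.gripper_open() and arm.gripper_close(grip_force=None): open the fingers fully, or close them until they stop; grip_force is the grip in N (None keeps the last).
- arm.sleep(seconds).
- arm.inverse_kinematics(position, orientation): joint angles nearest the present ones, or None.
- arm.camera(name): name is "scene" or "top" or "wrist"; returns a dict with "image" (400x640x3 uint8, red, green, blue), "fov_y" (degrees; the focal length in pixels is half the picture's height over the tangent of half this angle, whatever the lens; pixels are square), "cx", "cy" (the principal point, pixels), "D" ([k1, k2, p1, p2, k3] as OpenCV has them; the pictures are not rectified), "eye" and "orientation" of the camera in the world; the wrist camera has in their place "tool_from_camera" (4x4, takes a point from camera to tool coordinates, whose origin is the TCP and whose axes are the tool frame's). Camera axes: x right, y down, z forward; pixel columns grow to the right and rows downward; lengths in m; the calibration is good to about 2 mm. A picture is of the moment at which its call begins: read the wrist's pose just before it. There is no depth.
A pose or a line that the arm cannot do raises arm.Unreachable and nothing moves.
- arm.finish_job(): hands the job in, once; it reports no verdict.
Readings, each from a call of its own:
- arm.current_clock(): time.
- arm.current_joint_pos(): joint angles.
- arm.current_qvel(): joint speeds.
- arm.current_effort(): joint torques, N m.
- arm.current_tool_pos(): TCP position.
- arm.current_tcp_rot(): TCP orientation.
- arm.current_force(): force on the tool from outside, world axes, zero at the start.
- arm.current_ft_torque(): the same for the moment, N m.
- arm.current_grip_width(): finger opening in m.
Only numpy, scipy, OpenCV 4.12 (cv2) and the standard library are available. Lean on these libraries where they do the work, as an engineer would, in place of code of your own. Each camera call takes 0.05 s, during which the arm holds its last target.

## Working session

There is one attempt and no reset: what is moved stays moved. The work goes in short steps, each a Python script; the robot and the scene stay as the last script left them, time stands still between calls to the robot, and variables do not carry over. Pictures are saved under pics/ and viewed, and the job is handed in when it is done.

```bash
ls; mkdir -p pics
cat > h.py <<'E'
import numpy as np, cv2
from scipy.spatial.transform import Rotation as R
from cell import arm
def eul(M): return R.from_matrix(M).as_euler('xyz')
def cam(n):
    p=np.array(arm.current_tool_pos()); r=np.array(arm.current_tcp_rot())
    c=arm.camera(n); im=np.array(c['image']); h=im.shape[0]
    f=h/2/np.tan(np.radians(c['fov_y'])/2)
    c['K']=np.array([[f,0,c['cx']],[0,f,c['cy']],[0,0,1]]); c['D']=np.array(c['D'],float)
    if n=='wrist':
        T=np.eye(4);T[:3,:3]=R.from_euler('xyz',r).as_matrix();T[:3,3]=p
        W=T@np.array(c['tool_from_camera'])
    else:
        W=np.eye(4); o=np.array(c['orientation'])
        W[:3,:3]=o if o.shape==(3,3) else R.from_euler('xyz',o).as_matrix()
        W[:3,3]=c['eye']
    c['W']=W; c['bgr']=im[:,:,::-1].copy(); return c
def save(c,name,s=1):
    np.savez('pics/'+name+'.npz',K=c['K'],D=c['D'],W=c['W'],bgr=c['bgr'])
    cv2.imwrite('pics/'+name+'.png',c['bgr'])
def load(name):
    z=np.load('pics/'+name+'.npz'); return {k:z[k] for k in z}
def rays(c,uv):
    uv=np.array(uv,float).reshape(-1,1,2)
    n=cv2.undistortPoints(uv,c['K'],c['D']).reshape(-1,2)
    d=np.c_[n,np.ones(len(n))]@c['W'][:3,:3].T
    return c['W'][:3,3],d
def onplane(c,uv,z):
    e,d=rays(c,uv); return e+d*((z-e[2])/d[:,2])[:,None]
def proj(c,P):
    P=np.array(P,float).reshape(-1,3); Wi=np.linalg.inv(c['W'])
    q=P@Wi[:3,:3].T+Wi[:3,3]
    return cv2.projectPoints(q,np.zeros(3),np.zeros(3),c['K'],c['D'])[0].reshape(-1,2)
def tri(cs,uvs):
    A=np.zeros((3,3));b=np.zeros(3)
    for c,u in zip(cs,uvs):
        e,d=rays(c,[u]);d=d[0]/np.linalg.norm(d[0]);M=np.eye(3)-np.outer(d,d);A+=M;b+=M@e
    return np.linalg.solve(A,b)
E
python3 - <<'E'
from h import *
for n in ['scene','top','wrist']:
    c=cam(n); save(c,n+'0'); print(n,c['W'].round(3).tolist(),c['K'][0,0],c['D'])
print(arm.current_clock(),arm.current_tcp_rot(),arm.current_tool_pos(),arm.current_grip_width())
E
```

```text
pics
scene [[-0.831, 0.394, -0.394, 0.917], [0.557, 0.587, -0.587, 0.598], [0.0, -0.707, -0.707, 0.849], [0.0, 0.0, 0.0, 1.0]] 403.3774913987443 [-0.0732919  0.         0.         0.         0.       ]
top [[0.01, -0.985, 0.175, 0.286], [-1.0, -0.01, -0.003, -0.008], [0.004, -0.175, -0.985, 1.239], [0.0, 0.0, 0.0, 1.0]] 490.27326636743004 [-0.15087272  0.          0.          0.          0.        ]
wrist [[0.265, -0.926, -0.269, 0.234], [-0.964, -0.255, -0.072, -0.583], [-0.001, 0.279, -0.96, 0.374], [0.0, 0.0, 0.0, 1.0]] 318.702110358196 [-0.02050528  0.          0.          0.          0.        ]
0.15 [-1.57214942e+00 -9.21011779e-05 -2.87374187e+00] [ 0.16523058 -0.60225436  0.21267888] 0.08545014079953214
```

View pics/scene0.png

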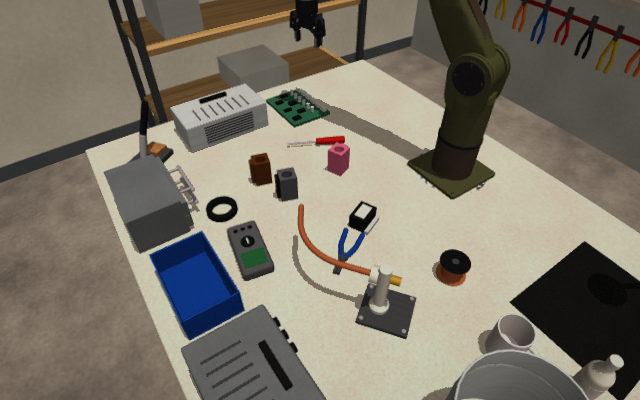

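View pics/top0.png

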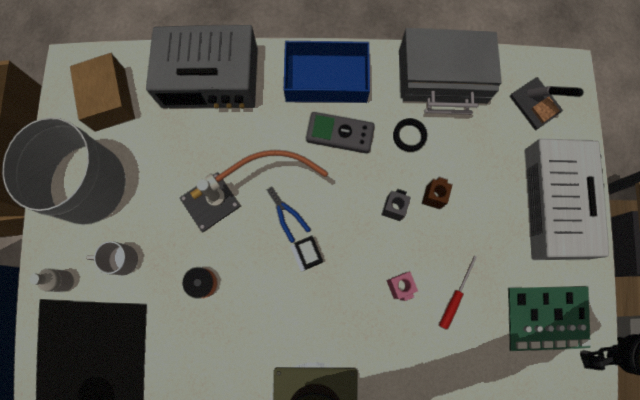

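View pics/wrist0.png

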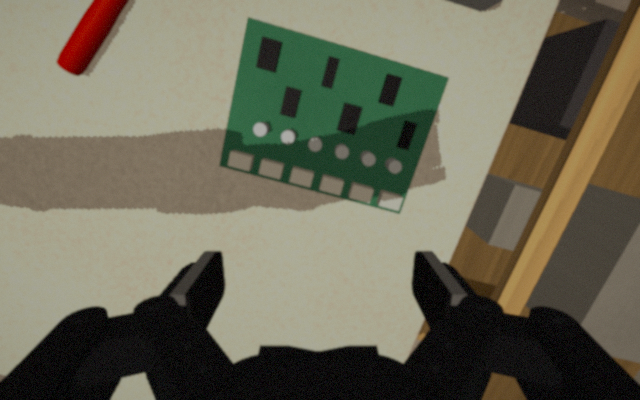

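Run:
```python
from h import *
t=load('top0')['bgr'];s=load('scene0')['bgr']
a=cv2.resize(t[170:230,370:460],None,fx=8,fy=8,interpolation=cv2.INTER_CUBIC)
b=cv2.resize(t[130:235,170:345],None,fx=4,fy=4,interpolation=cv2.INTER_CUBIC)
d=cv2.resize(s[140:210,240:310],None,fx=8,fy=8,interpolation=cv2.INTER_CUBIC)
cv2.imwrite('pics/z1.png',a);cv2.imwrite('pics/z2.png',b);cv2.imwrite('pics/z3.png',d)
```

```text
(no output)
```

View pics/z1.png

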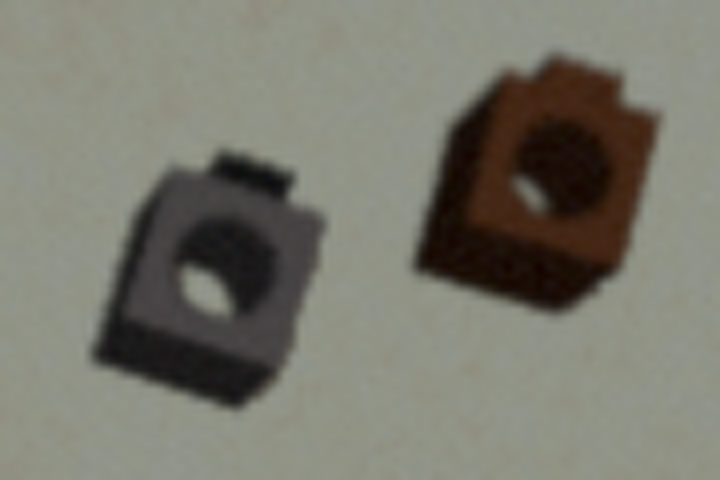

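View pics/z2.png

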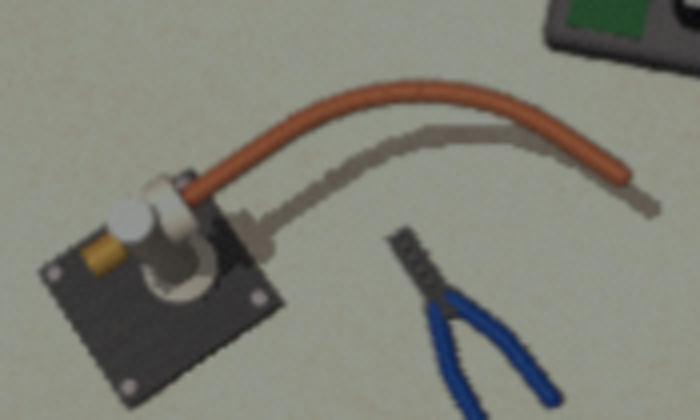

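View pics/z3.png

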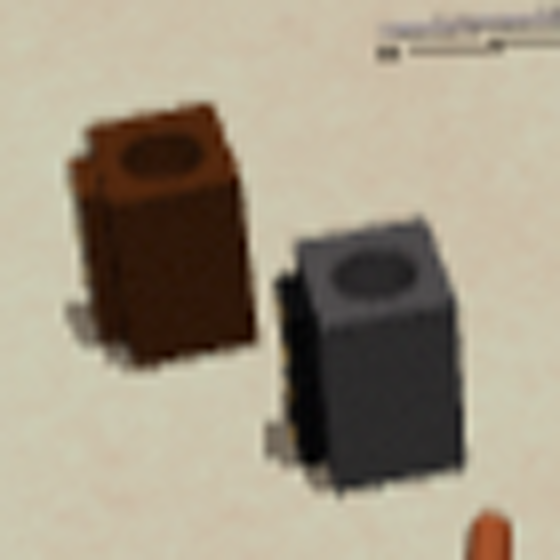

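```bash
cat > rig.py <<'E'
from h import *
from scipy.optimize import least_squares
# rod centreline in rig frame
s=np.linspace(0,1,400)
def line():
    a=np.c_[np.linspace(30,100,150),np.zeros(150)]
    t=np.radians(np.linspace(0,70,300)); b=np.c_[100+140*np.sin(t),-140+140*np.cos(t)]
    e=np.array([246.9,-134.4]);d=np.array([np.cos(np.radians(70)),-np.sin(np.radians(70))])
    c=e+np.linspace(-45,7,100)[:,None]*d
    return np.r_[a,b,c]/1000
L=line()
def mask(bgr):
    h=cv2.cvtColor(bgr,cv2.COLOR_BGR2HSV)
    return cv2.inRange(h,(3,120,90),(12,255,255))
def rodpts(c,roi):
    m=mask(c['bgr']);k=np.zeros_like(m);x0,y0,x1,y1=roi;k[y0:y1,x0:x1]=m[y0:y1,x0:x1]
    v,u=np.nonzero(k); return np.c_[u,v].astype(float)
def fit(P,x0):
    def place(q): 
        cs,sn=np.cos(q[2]),np.sin(q[2]); return L@np.array([[cs,sn],[-sn,cs]])+q[:2]
    from scipy.spatial import cKDTree
    def res(q):
        C=place(q); d1=cKDTree(C).query(P[:,:2])[0]; d2=cKDTree(P[:,:2]).query(C[30:])[0]
        return np.r_[d1*300/len(P)**.5,d2*300/len(C)**.5]
    r=least_squares(res,x0); return r
E
python3 - <<'E'
from rig import *
t=load('top0');s=load('scene0')
uv=np.array([(170,165),(325,215),(285,360),(130,320)])/8+[370,170]-0.44
print('sens top',onplane(t,uv,.084).round(4), onplane(t,uv,.084).mean(0))
uvs=np.array([(298,238),(422,218),(453,295),(320,325)])/8+[240,140]-.44
print('scene',onplane(s,uvs,.084).round(4), onplane(s,uvs,.084).mean(0))
for c,roi,n in((t,(200,140,345,200),'t'),(s,(290,200,376,285),'s')):
    p=rodpts(c,roi); P=onplane(c,p,.13); print(n,len(p))
    for y in (-.5,0,-1):
        r=fit(P,[P[:,0].min(),P[:,1].max(),y]); print(r.x.round(4),r.cost)
pl=np.array([(40,270),(185,168),(285,303),(130,408)])/4+[170,130]-.4
print('plate',onplane(t,pl,.012).round(4),onplane(t,pl,.012).mean(0))
E
```

```text
sens top [[ 0.531  -0.1773  0.084 ]
 [ 0.5162 -0.2242  0.084 ]
 [ 0.4717 -0.2111  0.084 ]
 [ 0.4834 -0.1645  0.084 ]] [ 0.50057961 -0.19431286  0.084     ]
scene [[ 0.5146 -0.2271  0.084 ]
 [ 0.4708 -0.2115  0.084 ]
 [ 0.4839 -0.1681  0.084 ]
 [ 0.5318 -0.1807  0.084 ]] [ 0.5003073  -0.19686004  0.084     ]
t 545
[ 0.5262  0.2617 -0.959 ] 0.4836631748379632
[ 0.5262  0.2617 -0.959 ] 0.4836631894452337
[ 0.5262  0.2617 -0.959 ] 0.48366315319482867
s 604
[ 0.5276  0.2587 -0.9658] 0.7993905703886803
[ 0.5276  0.2587 -0.9658] 0.7993905640179645
[ 0.5276  0.2587 -0.9658] 0.7993905714550721
plate [[0.5226 0.356  0.012 ]
 [0.5908 0.2643 0.012 ]
 [0.5027 0.1953 0.012 ]
 [0.4339 0.2922 0.012 ]] [0.51251791 0.27694899 0.012     ]
```

```bash
cat >> h.py <<'E'
def down(yaw):
    "tool pointing down, tool z (jaw axis) at yaw+90deg, tool x at yaw"
    return [-np.pi/2,0,(yaw+np.pi)%(2*np.pi)-np.pi]
E
python3 - <<'E'
from h import *
s=np.array([.5005,-.1955]); yw=-.285; d=np.array([np.cos(yw),np.sin(yw)])
t=load('top0')
for n,uv in (('brown',(370+562/8,170+165/8)),('pink',(402,284))): print(n,onplane(t,[uv],.084))
rig=np.array([.527,.260]);ry=-.962
Rr=np.array([[np.cos(ry),-np.sin(ry)],[np.sin(ry),np.cos(ry)]])
W=lambda p: rig+Rr@np.array(p)
tip=W([.2469,-.1344]); bend=W([.1+.14*np.sin(.611),-.14+.14*np.cos(.611)]);home=W([.072,0]);print(tip,bend,home)
td=np.array([np.cos(ry-1.2217),np.sin(ry-1.2217)])
def t(n,p,z,y):
    for k in (0,np.pi/2,np.pi,-np.pi/2):
        q=arm.inverse_kinematics([*p,z],down(y+k)); print(n,k,None if q is None else np.round(q,2))
t('prepush',s+.07*d,.074,yw); t('push',s+.0*d,.09,yw); t('grasp',s-.067*d,.014,yw)
t('pretip',tip+.08*td,.12,ry-1.2217)
t('bend',bend,.12,ry-.611)
t('home',home,.12,ry)
E
```

```text
brown [[ 0.53144412 -0.29856661  0.084     ]]
pink [[ 0.30656357 -0.20106184  0.084     ]]
[ 0.557944   -0.01940193] [0.60934053 0.09759453] [0.56817539 0.20093574]
prepush 0 [ 0.63  0.92 -0.64  1.72  0.75  0.77  0.9 ]
prepush 1.5707963267948966 [ 0.04  0.91  0.45  1.75 -0.62  0.63 -2.57]
prepush 3.141592653589793 [ 0.27  0.85  0.03  1.74 -0.05  0.55 -1.53]
prepush -1.5707963267948966 [ 0.45  0.86 -0.29  1.73  0.39  0.61 -0.35]
push 0 [ 0.65  0.83 -0.63  1.92  0.79  0.65  0.81]
push 1.5707963267948966 [ 0.05  0.81  0.41  1.95 -0.63  0.51 -2.52]
push 3.141592653589793 [ 0.27  0.76  0.02  1.94 -0.04  0.44 -1.53]
push -1.5707963267948966 [ 0.47  0.77 -0.3   1.93  0.45  0.5  -0.44]
grasp 0 [ 0.47  0.88 -0.3   2.15  1.07  0.26  0.51]
grasp 1.5707963267948966 [ 0.21  0.88  0.13  2.17 -0.79  0.14 -2.35]
grasp 3.141592653589793 [ 0.28  0.87  0.01  2.16 -0.05  0.1  -1.52]
grasp -1.5707963267948966 [ 0.34  0.87 -0.09  2.16  0.55  0.13 -0.54]
pretip 0 [ 0.22  0.7  -0.24  1.97  0.32  0.51 -0.86]
pretip 1.5707963267948966 [ 0.46  0.76 -0.64  1.96  0.73  0.66  0.31]
pretip 3.141592653589793 [ 0.73  1.02 -1.26  1.94  1.12  1.12  1.51]
pretip -1.5707963267948966 [-0.01  0.7   0.14  1.98 -0.21  0.47 -1.9 ]
bend 0 [-0.02  0.82 -0.38  1.67  0.41  0.74 -0.61]
bend 1.5707963267948966 [ 0.21  0.93 -0.86  1.65  0.83  0.97  0.61]
bend 3.141592653589793 [ 0.35  1.1  -1.26  1.65  1.1   1.26  1.99]
bend -1.5707963267948966 [-0.29  0.8   0.09  1.68 -0.11  0.67 -1.71]
home 0 [-0.12  0.82 -0.54  1.71  0.57  0.77 -0.32]
home 1.5707963267948966 [ 0.18  1.09 -1.26  1.69  1.1   1.24  0.82]
home 3.141592653589793 [-0.66  0.83  0.45  1.74 -0.53  0.7  -2.46]
home -1.5707963267948966 [-0.38  0.78 -0.06  1.72  0.07  0.64 -1.44]
```

Run:
```python
from h import *
s=np.array([.5005,-.1955]); yw=-.285; d=np.array([np.cos(yw),np.sin(yw)])
arm.gripper_close(40)
p=s+.08*d
arm.move_pose([*p,.22],down(yw+np.pi))
c=cam('wrist'); save(c,'w1'); print(arm.current_clock(),arm.current_tool_pos(),arm.current_grip_width(),arm.current_force())
```

```text
2.9917 [ 0.57664238 -0.2196504   0.22000892] -0.0002300367641114674 [-0.55732705  0.07774921  0.42588379]
```

View pics/w1.png

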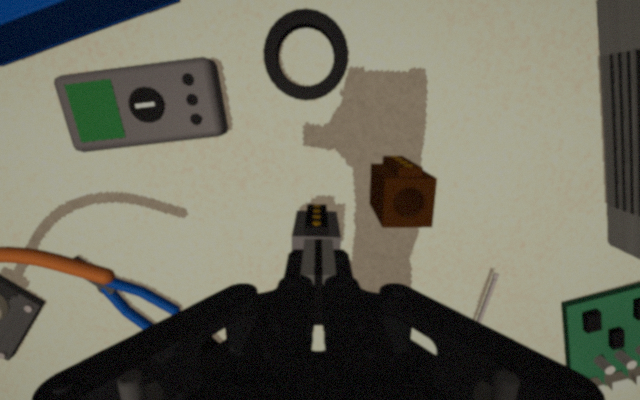

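Run:
```python
from h import *
s=np.array([.5005,-.1955]); yw=-.285; d=np.array([np.cos(yw),np.sin(yw)]);n=np.array([-d[1],d[0]])
c=load('w1')
P=[[*(s+a*d+b*n),z] for a,b,z in ((.035,.012,.003),(.035,-.012,.003),(.035,.012,.081),(.035,-.012,.081),(.025,.025,.084),(.025,-.025,.084),(.025,.025,0),(.025,-.025,0))]
uv=proj(c,P);print(uv.round(1))
im=c['bgr'].copy()
for u in uv: cv2.circle(im,tuple(np.round(u*1).astype(int)),1,(0,255,255),-1)
cv2.imwrite('pics/z4.png',cv2.resize(im[150:290,230:450],None,fx=3.6,fy=3.6,interpolation=cv2.INTER_CUBIC))
```

```text
[[307.3 203.5]
 [326.7 203.5]
 [305.  226.2]
 [328.8 226.2]
 [292.1 236.6]
 [341.7 236.5]
 [297.2 210.4]
 [336.9 210.3]]
```

View pics/z4.png

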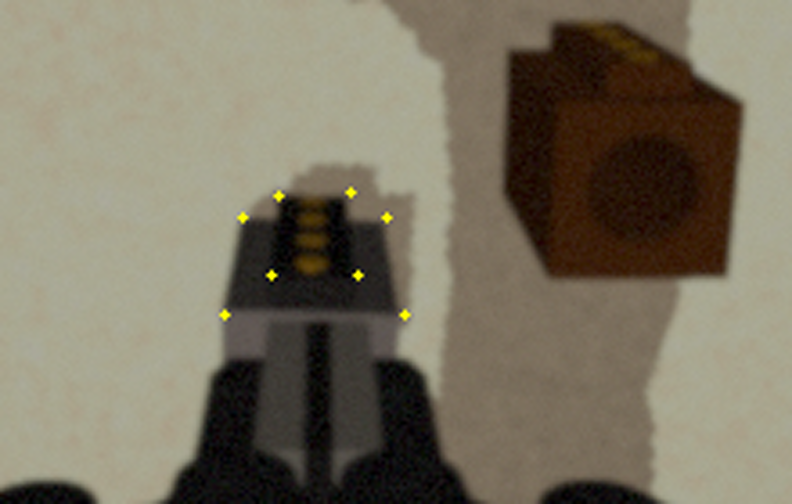

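```bash
python3 - <<'E'
from h import *
s=np.array([.5005,-.1955]); yw=-.285; d=np.array([np.cos(yw),np.sin(yw)])
def go(a,z,rate=.1,**k):
    return arm.servo_line([*(s+a*d),z],rate=rate,**k)
go(.08,.078,.25)
f0=np.array(arm.current_force())
print('touch',go(.040,.078,.06,until_force=1.5)); p=np.array(arm.current_tool_pos()); print((p[:2]-s)@d, p[2])
for th in np.radians([8,16,24,32,38]):
    x=.060*np.cos(th)-.070*np.sin(th); z=.060*np.sin(th)+.070*np.cos(th)
    go(-.025+x+.011,z+.008,.08); print(np.degrees(th).round(),np.round(np.array(arm.current_force())-f0,1))
arm.sleep(.3)
c=cam('scene');save(c,'s2');c=cam('top');save(c,'t2')
print(arm.current_clock())
E
python3 - <<'E'
import cv2
a=cv2.imread('pics/s2.png')[110:230,220:380];cv2.imwrite('pics/z5.png',cv2.resize(a,None,fx=5,fy=5))
E
```

```text
touch False
0.04068893162176004 0.07825422023589329
8.0 [ 0.4  1.5 -0.6]
16.0 [ 0.2  1.4 -1.1]
24.0 [-0.1  0.4 -0.8]
32.0 [-0.4  0.1 -1.8]
38.0 [-0.6 -0.4 -1.2]
6.375
```

View pics/z5.png

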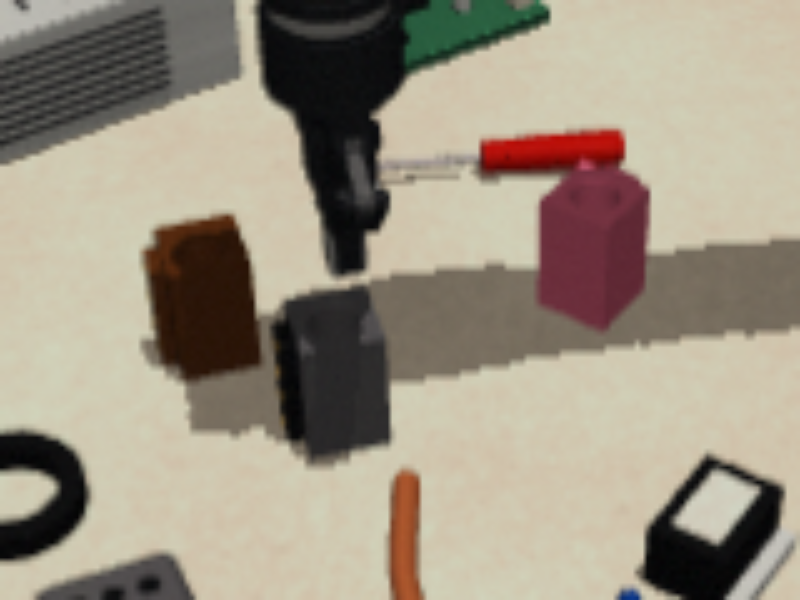

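Run:
```python
from h import *
s=np.array([.5005,-.1955]); yw=-.285; d=np.array([np.cos(yw),np.sin(yw)]);n=np.array([-d[1],d[0]])
def go(a,z,rate=.1,**k):
    return arm.servo_line([*(s+a*d),z],rate=rate,**k)
go(-.013,.13,.2); go(.08,.13,.2)
c=cam('wrist');save(c,'w2')
P=[[*(s+a*d+b*n),z] for a,b,z in ((.035,.012,.003),(.035,-.012,.003),(.035,.012,.081),(.035,-.012,.081),(.025,.025,.084),(.025,-.025,.084),(.025,.025,0),(.025,-.025,0))]
uv=proj(c,P)
im=c['bgr'].copy()
for u in uv: cv2.circle(im,tuple(np.round(u*1).astype(int)),1,(0,255,255),-1)
cv2.imwrite('pics/z6.png',cv2.resize(im[80:300,200:450],None,fx=2.6,fy=2.6,interpolation=cv2.INTER_CUBIC))
c=cam('scene');save(c,'s3');print(arm.current_clock())
cv2.imwrite('pics/z7.png',cv2.resize(c['bgr'][110:230,220:380],None,fx=5,fy=5))
```

```text
7.3917
```

View pics/z6.png

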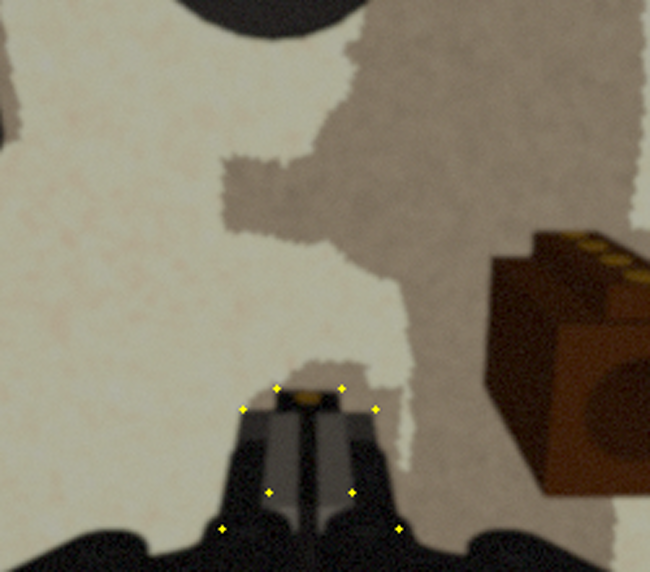

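View pics/z7.png

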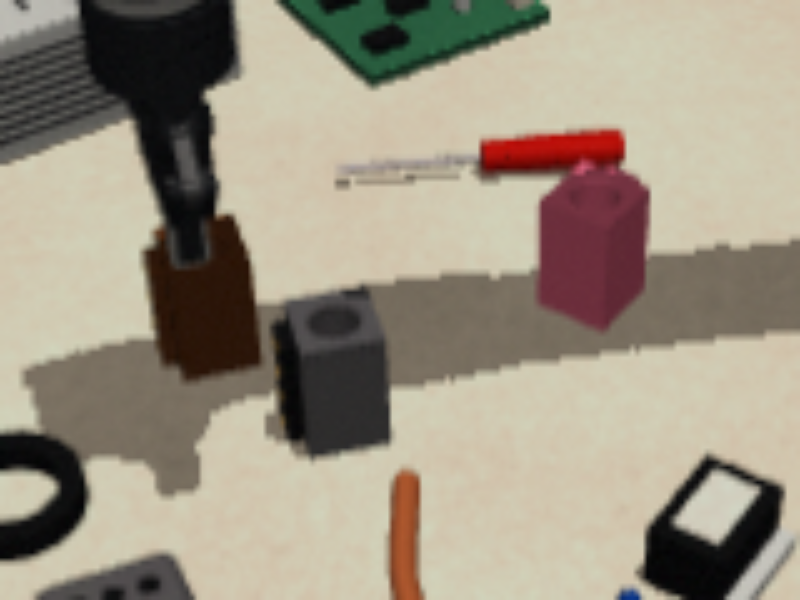

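Run:
```python
from h import *
s=np.array([.5005,-.1955]); yw=-.285; d=np.array([np.cos(yw),np.sin(yw)])
def go(a,z,rate=.1,**k):
    return arm.servo_line([*(s+a*d),z],rate=rate,**k)
go(.08,.074,.2)
f0=np.array(arm.current_force())
for i,(a,z) in enumerate(((.046,.074),(.036,.074),(.026,.076),(.016,.078))):
    go(a,z,.06); print(a,np.round(np.array(arm.current_force())-f0,1),np.round(arm.current_tool_pos(),4))
c=cam('scene');save(c,'s4');print(arm.current_clock())
cv2.imwrite('pics/z8.png',cv2.resize(c['bgr'][110:230,220:380],None,fx=5,fy=5))
```

```text
0.046 [ 0.2 -0.2 -1. ] [ 0.5453 -0.2086  0.0744]
0.036 [-0.2  0.4 -0.4] [ 0.535  -0.2057  0.074 ]
0.026 [-1.2 -0.2 -0.5] [ 0.5254 -0.2029  0.0761]
0.016 [-0.  -0.3 -0.3] [ 0.5158 -0.2     0.0781]
9.5417
```

View pics/z8.png

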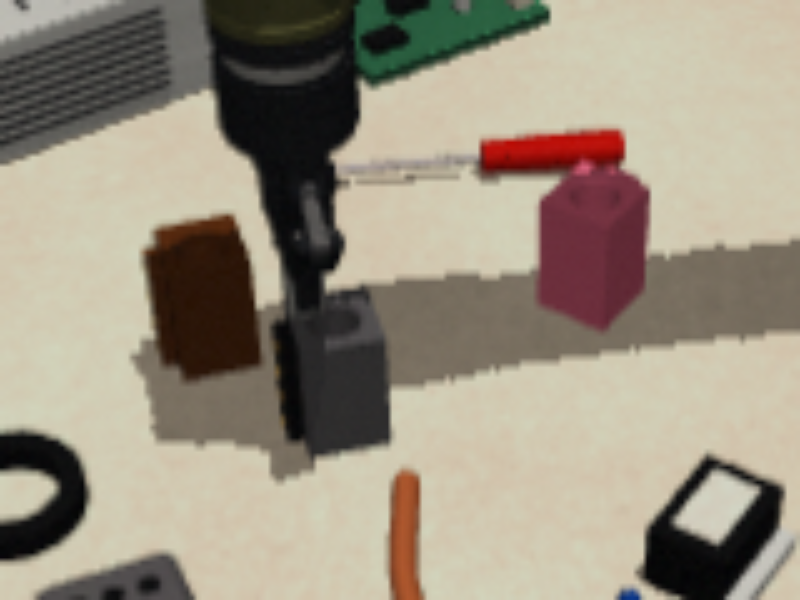

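Run:
```python
from h import *
c=load('s4');p=np.array([.5158,-.2,0])
for z in (.06,.07,.08,.09,.1): print(z,(proj(c,[p+[0,0,z]])[0]-[220,110])*5)
im=cv2.resize(c['bgr'][145:185,255:305],None,fx=14,fy=14,interpolation=cv2.INTER_CUBIC)
im=cv2.convertScaleAbs(im,alpha=2.2,beta=10)
cv2.imwrite('pics/z9.png',im)
```

```text
0.06 [308.03247748 353.27453157]
0.07 [306.90958144 340.48382713]
0.08 [305.77443685 327.54117476]
0.09 [304.62686599 314.44409325]
0.1 [303.46668847 301.19005384]
```

View pics/z9.png

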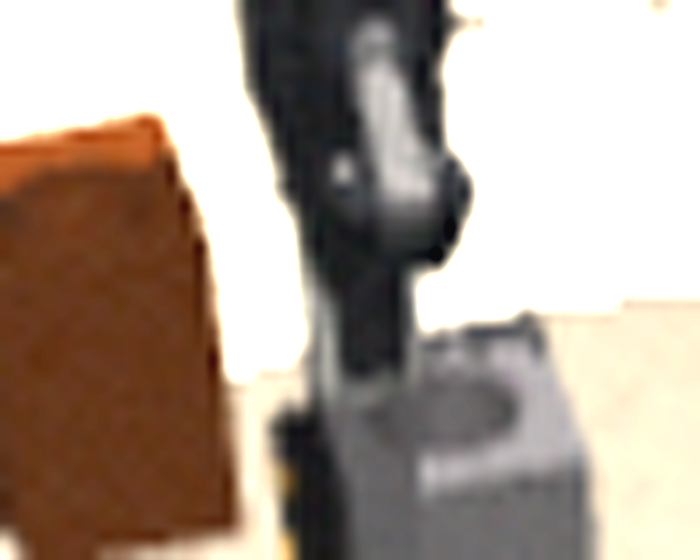

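Run:
```python
from h import *
s=np.array([.5005,-.1955]); yw=-.285; d=np.array([np.cos(yw),np.sin(yw)])
def go(a,z,rate=.1,**k):
    return arm.servo_line([*(s+a*d),z],rate=rate,**k)
print(arm.current_grip_width())
go(.016,.11,.2);go(.10,.11,.25)
c=cam('scene');save(c,'s5');t=cam('top');save(t,'t5')
a=cv2.resize(c['bgr'][130:210,230:310],None,fx=6,fy=6,interpolation=cv2.INTER_CUBIC)
b=cv2.resize(t['bgr'][165:235,365:465],None,fx=6,fy=6,interpolation=cv2.INTER_CUBIC)
cv2.imwrite('pics/z10.png',cv2.convertScaleAbs(a,alpha=1.8));cv2.imwrite('pics/z11.png',cv2.convertScaleAbs(b,alpha=1.8))
print(arm.current_clock(),arm.current_tool_pos())
```

```text
-0.00027463626402150277
10.4333 [ 0.594645   -0.22321648  0.10902207]
```

View pics/z10.png

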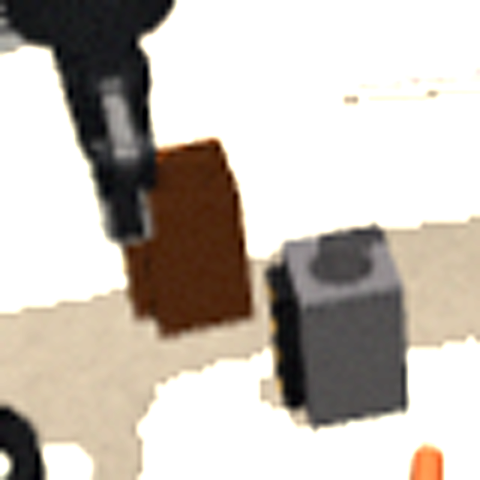

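View pics/z11.png

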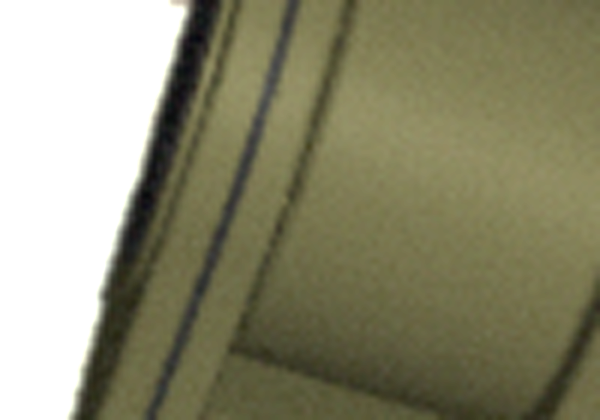

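Run:
```python
from h import *
c=load('s5');p=np.array([.5946,-.2232,.109])
for dz in (-.008,0,.008,.016,.024):
  print(dz,(proj(c,[p+[0,0,dz]])[0]-[230,130])*6)
c=load('w1');p=np.array([.5766,-.2197,.220]);d=np.array([np.cos(-.285),np.sin(-.285)])
for dz in (-.008,0,.008,.016): print(dz,proj(c,[p+[*(.011*d),dz],p+[*(-.011*d),dz]]))
```

```text
-0.008 [134.52881885 273.81725711]
0 [132.55283711 260.92439913]
0.008 [130.55911552 247.90503547]
0.016 [128.54744456 234.75747021]
0.024 [126.51761224 221.47998108]
-0.008 [[319.46258477 217.39088808]
 [319.48864099 253.02253347]]
0 [[319.55299683 222.35744867]
 [319.57687932 259.34650084]]
0.008 [[319.65184602 227.78820597]
 [319.67302057 266.2378781 ]]
0.016 [[319.76036702 233.7512041 ]
 [319.77816973 273.77615443]]
```

Run:
```python
from h import *
c=load('wrist0');p=np.array([.16523,-.60225,.21268]);M=R.from_euler('xyz',[-1.57215,0,-2.87374]).as_matrix()
im=c['bgr'].copy()
for dy,col in ((-.02,(0,0,255)),(-.01,(0,255,255)),(0,(0,255,0)),(.008,(255,255,0))):
  for x in (-.011,.011):
    for z in (-.0425,.0425):
      u=proj(c,[p+M@[x,dy,z]])[0]; cv2.circle(im,tuple(np.round(u).astype(int)),2,col,-1)
im=cv2.convertScaleAbs(im[150:400,100:540],alpha=1.7)
cv2.imwrite('pics/z12.png',cv2.resize(im,None,fx=1.8,fy=1.8))
c=load('w1');p=np.array([.57664,-.21965,.22001]);M=R.from_euler('xyz',[-np.pi/2,0,-.285+np.pi]).as_matrix()
im=c['bgr'].copy()
for dy,col in ((-.02,(0,0,255)),(-.01,(0,255,255)),(0,(0,255,0)),(.008,(255,255,0))):
  for x in (-.011,.011):
    for z in (-.01,.01):
      u=proj(c,[p+M@[x,dy,z]])[0]; cv2.circle(im,tuple(np.round(u).astype(int)),1,col,-1)
im=cv2.convertScaleAbs(im[180:320,230:410],alpha=1.7)
cv2.imwrite('pics/z13.png',cv2.resize(im,None,fx=4,fy=4))
```

```text
(no output)
```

View pics/z12.png

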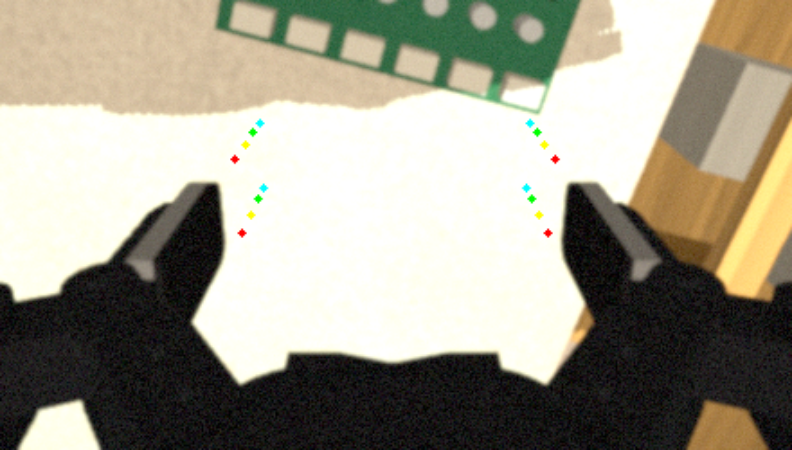

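View pics/z13.png

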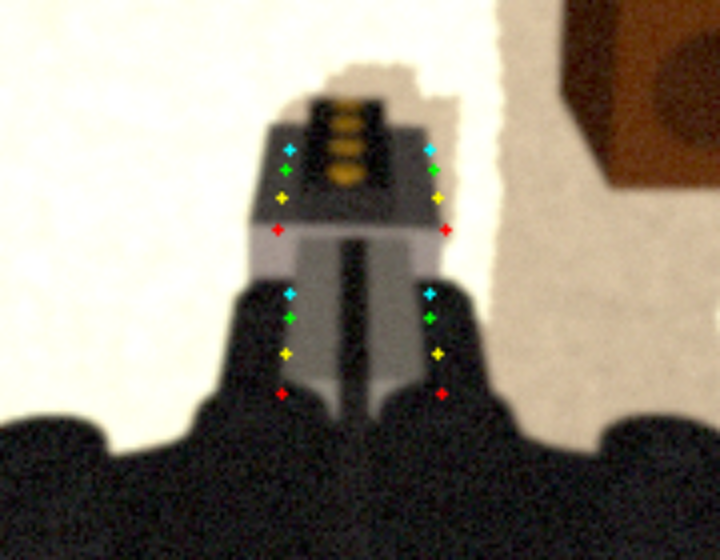

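Run:
```python
from h import *
s=np.array([.5005,-.1955]); yw=-.285; d=np.array([np.cos(yw),np.sin(yw)])
def go(a,z,rate=.1,**k):
    return arm.servo_line([*(s+a*d),z],rate=rate,**k)
go(.085,.109,.2);go(.085,.03,.2)
print(arm.current_force())
print(go(.085,-.03,.03,until_force=4),arm.current_tool_pos(),arm.current_force())
c=cam('scene');save(c,'s6');
go(.085,.03,.2)
a=cv2.resize(c['bgr'][130:210,230:310],None,fx=6,fy=6,interpolation=cv2.INTER_CUBIC)
cv2.imwrite('pics/z14.png',cv2.convertScaleAbs(a,alpha=1.8));
print(arm.current_clock(),arm.current_tool_pos())
```

```text
[ 0.29570646 -0.10694128 -0.09266654]
True [ 0.58197801 -0.21933704 -0.01782997] [-1.02227645 -0.73408309  4.4703861 ]
13.1 [ 0.58267836 -0.21960723  0.03082838]
```

View pics/z14.png

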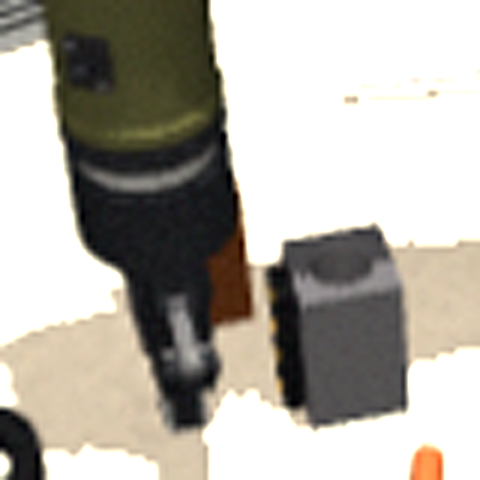

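Run:
```python
from h import *
s=np.array([.5005,-.1955]); yw=-.285; d=np.array([np.cos(yw),np.sin(yw)])
def go(a,z,rate=.1,**k):
    return arm.servo_line([*(s+a*d),z-.018],rate=rate,**k)
go(.08,.066,.2)
f0=np.array(arm.current_force())
for i,(a,z) in enumerate(((.046,.066),(.036,.067),(.026,.069),(.016,.073),(.006,.078))):
    go(a,z,.06); print(a,np.round(np.array(arm.current_force())-f0,1))
arm.sleep(.2)
c=cam('scene');save(c,'s7');print(arm.current_clock())
cv2.imwrite('pics/z15.png',cv2.convertScaleAbs(cv2.resize(c['bgr'][110:230,220:380],None,fx=5,fy=5),alpha=1.6))
```

```text
0.046 [0.7 1.3 0.5]
0.036 [ 2.3 -0.6  1.2]
0.026 [ 2.  -0.4  1.2]
0.016 [ 0.1  0.4 -0.4]
0.006 [ 0.6 -0.7  0.1]
15.6167
```

View pics/z15.png

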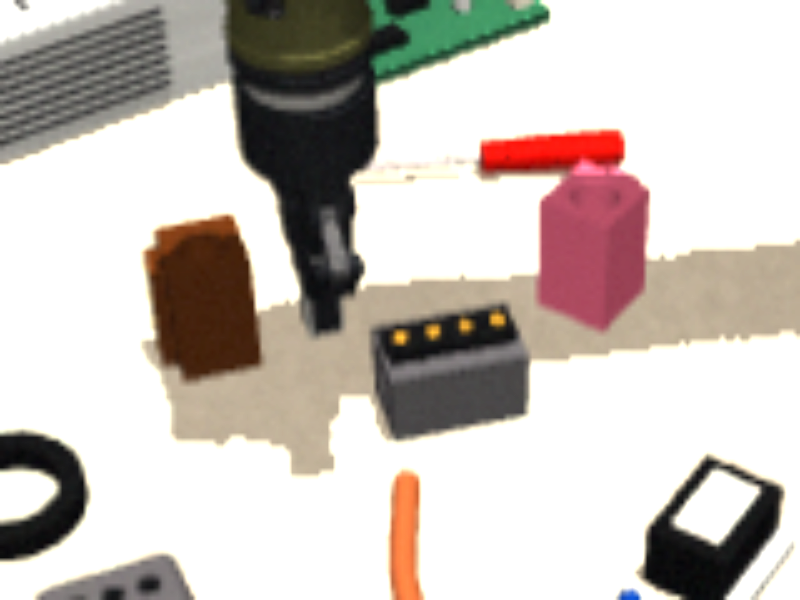

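Run:
```python
from h import *
yw=-.285
p=arm.current_tool_pos();arm.servo_line([p[0],p[1],.12],rate=.25)
arm.gripper_open()
arm.move_pose([.43,-.03,.15],down(yw+np.pi))
for n in('scene','top','wrist'): c=cam(n);save(c,n[0]+'8')
print(arm.current_clock(),arm.current_tool_pos())
ims=[load(n)['bgr'] for n in('s8','t8')]
cv2.imwrite('pics/z16.png',cv2.convertScaleAbs(cv2.resize(ims[0][160:210,280:340],None,fx=12,fy=12,interpolation=cv2.INTER_CUBIC),alpha=1.6))
cv2.imwrite('pics/z17.png',cv2.convertScaleAbs(cv2.resize(ims[1][180:250,350:430],None,fx=8,fy=8,interpolation=cv2.INTER_CUBIC),alpha=1.6))
```

```text
17.7167 [ 0.43116967 -0.03171006  0.1498201 ]
```

View pics/z16.png

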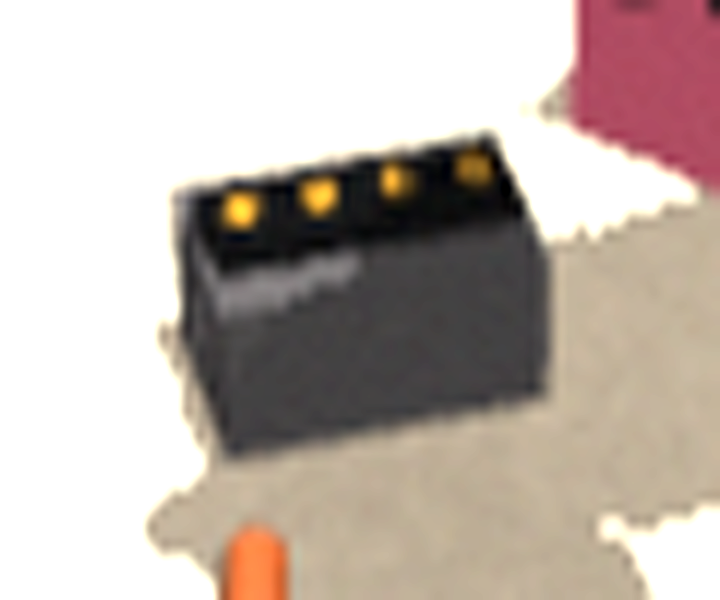

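View pics/z17.png

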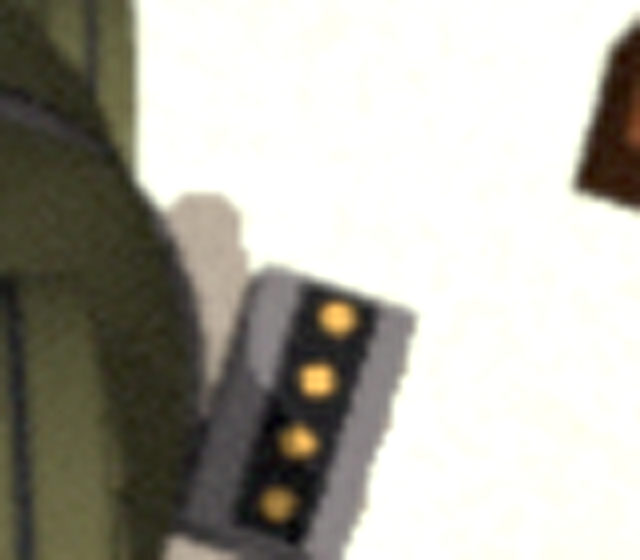

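View pics/w8.png

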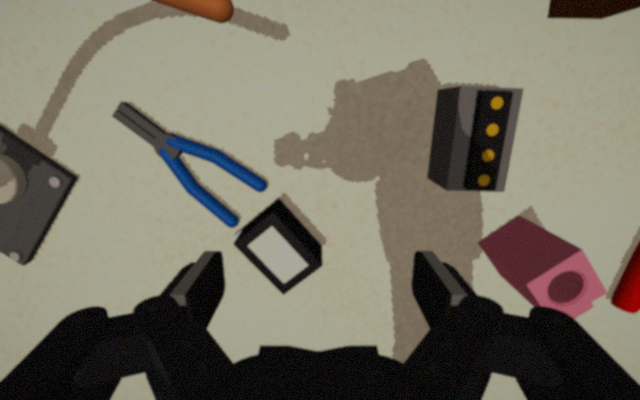

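Run:
```python
from rig import *
S,T,W=load('s8'),load('t8'),load('w8')
for n,c,roi in (('s',S,(285,165,335,195)),('t',T,(370,205,410,250)),('w',W,(470,80,520,195))):
    h=cv2.cvtColor(c['bgr'],cv2.COLOR_BGR2HSV);m=cv2.inRange(h,(10,90,80),(35,255,255));k=np.zeros_like(m);a,b,e,f=roi;k[b:f,a:e]=m[b:f,a:e]
    N,_,st,ce=cv2.connectedComponentsWithStats(k); ce=[ce[i] for i in range(1,N) if st[i,4]>3]
    P=onplane(c,ce,.060); P=P[np.argsort(P[:,0])]
    v=P[-1]-P[0]; print(n,len(ce),P[:,:2].round(4).tolist(),'mean',P.mean(0).round(4),'yaw',np.arctan2(v[1],v[0]),'spacing',np.linalg.norm(v)/3)
cor=np.array([(438,88),(522,90),(503,191),(430,183)])
# ridge corners (wrist): 
rc=np.array([(478,91),(511,92),(498,190),(469,190)]); P=onplane(W,rc,.06); print('w ridge',P.round(4),P.mean(0))
cv2.imwrite('pics/z18.png',cv2.convertScaleAbs(cv2.resize(W['bgr'][75:205,420:530],None,fx=5,fy=5,interpolation=cv2.INTER_CUBIC)[:600],alpha=1.8))
```

```text
s 3 [[0.4253, -0.1725], [0.4444, -0.1787], [0.463, -0.1842]] mean [ 0.4442 -0.1785  0.06  ] yaw -0.29958157021657966 spacing 0.013153582979825306
t 4 [[0.4061, -0.1625], [0.4254, -0.1704], [0.4442, -0.1762], [0.4636, -0.1815]] mean [ 0.4348 -0.1726  0.06  ] yaw -0.3191710827137324 spacing 0.020183636150154005
w 4 [[0.4072, -0.1641], [0.4265, -0.1708], [0.4454, -0.1765], [0.4645, -0.1828]] mean [ 0.4359 -0.1735  0.06  ] yaw -0.3155865868870091 spacing 0.02010217435771405
w ridge [[ 0.4768 -0.1703  0.06  ]
 [ 0.4691 -0.1944  0.06  ]
 [ 0.3952 -0.1744  0.06  ]
 [ 0.402  -0.1513  0.06  ]] [ 0.43578728 -0.1726047   0.06      ]
```

View pics/z18.png

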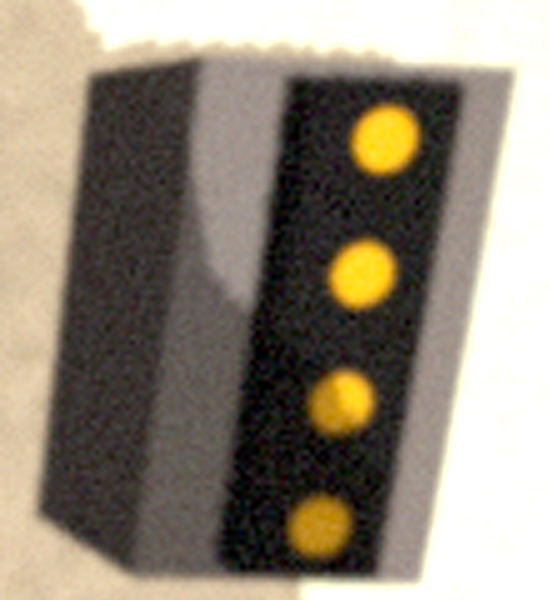

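Run:
```python
from h import *
c=np.array([.4355,-.1735]); yw=-.309
o=down(yw+np.pi)
for z in (.1,-.004,-.008,-.012): print(z,np.round(arm.inverse_kinematics([*c,z],o),3) if arm.inverse_kinematics([*c,z],o) is not None else None)
arm.move_pose([*c,.10],o)
arm.servo_line([*c,-.008],rate=.12,until_force=6); print(arm.current_tool_pos(),arm.current_force())
arm.gripper_close(60)
print(arm.current_grip_width(),arm.current_tool_pos(),arm.current_force(),arm.current_clock())
a=cam('scene');save(a,'s9');cv2.imwrite('pics/z19.png',cv2.convertScaleAbs(cv2.resize(a['bgr'][130:220,260:360],None,fx=6,fy=6,interpolation=cv2.INTER_CUBIC),alpha=1.6))
```

```text
0.1 [ 0.278  0.695  0.005  2.135 -0.011  0.311 -1.588]
-0.004 [ 0.279  0.912  0.003  2.169 -0.035  0.061 -1.564]
-0.008 [ 2.790e-01  9.210e-01  2.000e-03  2.169e+00 -3.600e-02  5.200e-02
 -1.563e+00]
-0.012 [ 2.800e-01  9.300e-01  2.000e-03  2.168e+00 -3.500e-02  4.400e-02
 -1.564e+00]
[ 0.43592951 -0.1734682  -0.00743048] [-0.55403142  0.52076979 -0.36228385]
0.04964684518737096 [ 0.43584324 -0.17356238 -0.00733208] [0.66159859 0.23714639 5.11674706] 19.85
```

View pics/z19.png

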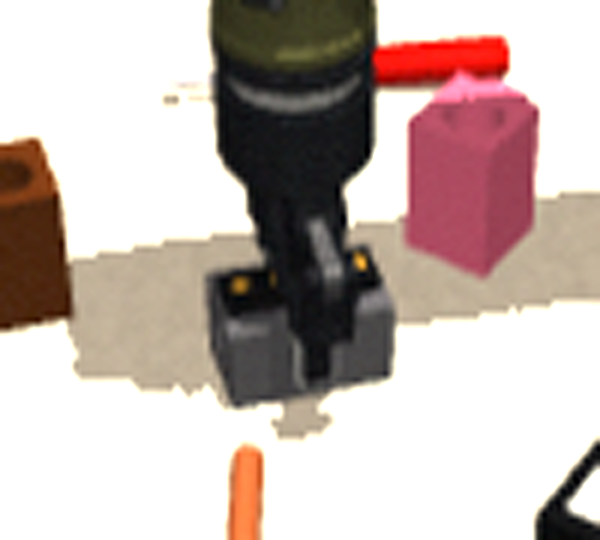

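```bash
cat > plan.py <<'E'
from rig import *
RX,RY,RYAW=.527,.260,-.962
H=.0325  # bore axis above TCP
def centre(s):
    """s: arc length along rod (m) from collar face rig x=.030; returns rig xy"""
    s=np.atleast_1d(s); A=.070; B=A+.140*np.radians(70); out=[]
    e=np.array([.1+.14*np.sin(np.radians(70)),-.14+.14*np.cos(np.radians(70))]);dd=np.array([np.cos(np.radians(70)),-np.sin(np.radians(70))])
    for x in s:
        if x<A: out.append([.03+x,0])
        elif x<B: t=(x-A)/.14; out.append([.1+.14*np.sin(t),-.14+.14*np.cos(t)])
        else: out.append(e+dd*(x-B))
    return np.array(out)
STIP=.070+.140*np.radians(70)+.045
def bore(s,rig=None):
    "bore mid (world xy) and yaw for bore mid at arc length s"
    rx,ry,yaw=rig if rig is not None else (RX,RY,RYAW)
    P=centre(np.linspace(s-.042,s+.042,85))
    v=P[-1]-P[0]; a=np.arctan2(v[1],v[0]); v/=np.linalg.norm(v); n=np.array([-v[1],v[0]])
    o=(P-P[0])@n; off=(o.max()+o.min())/2; al=(P-P[0])@v
    m=P[0]+v*al.mean()+n*off
    c,sn=np.cos(yaw),np.sin(yaw)
    return np.array([rx,ry])+np.array([[c,-sn],[sn,c]])@m, a+yaw
E
python3 - <<'E'
from plan import *
for s in (.042,.07,.12,.2,.28,STIP,STIP+.085): print(s,bore(s))
p=arm.current_tool_pos()
arm.servo_line([p[0],p[1],.15],rate=.2)
print(arm.current_grip_width(),arm.current_force())
m,y=bore(STIP+.085)
arm.move_pose([*m,.15],down(y)); arm.servo_line([*m,.130-H],rate=.12)
print(arm.current_tool_pos(),arm.current_tcp_rot(),m,y,arm.current_force(),arm.current_clock())
for n in('scene','top','wrist'): c=cam(n);save(c,n[0]+'10')
E
```

```text
0.042 (array([0.56812883, 0.20090476]), np.float64(-0.9703285110036849))
0.07 (array([0.58300394, 0.17726748]), np.float64(-1.0368590050817628))
0.12 (array([0.60190318, 0.13198533]), np.float64(-1.319142857142857))
0.2 (array([0.5992765 , 0.05487612]), np.float64(-1.890533554283536))
0.28 (array([ 0.56144407, -0.01450043]), np.float64(-2.1833369794426187))
0.2860422666954443 (array([ 0.55796863, -0.01944312]), np.float64(-2.183730476396031))
0.3710422666954443 (array([ 0.50907068, -0.08897003]), np.float64(-2.18373047639603))
0.04914643794409338 [-0.67396218  0.42880342 -4.40776179]
[ 0.50890046 -0.08948088  0.09760923] [-1.57074682e+00 -5.66040597e-04 -2.18494201e+00] [ 0.50907068 -0.08897003] -2.18373047639603 [ 0.20859501  0.68078674 -2.97281146] 22.125
```

View pics/s10.png

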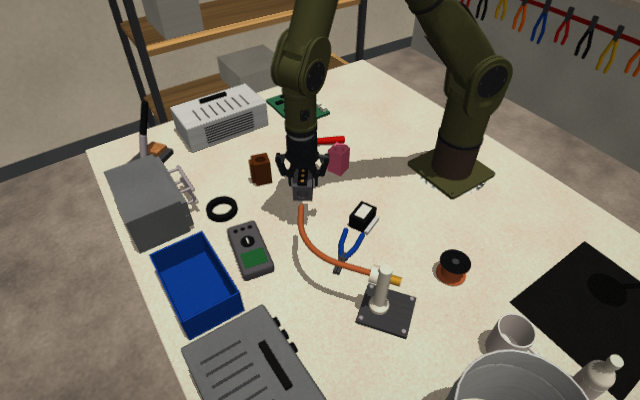

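View pics/w10.png

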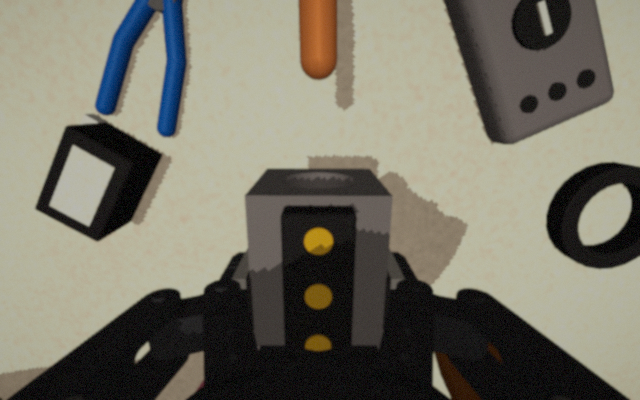

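View pics/t10.png

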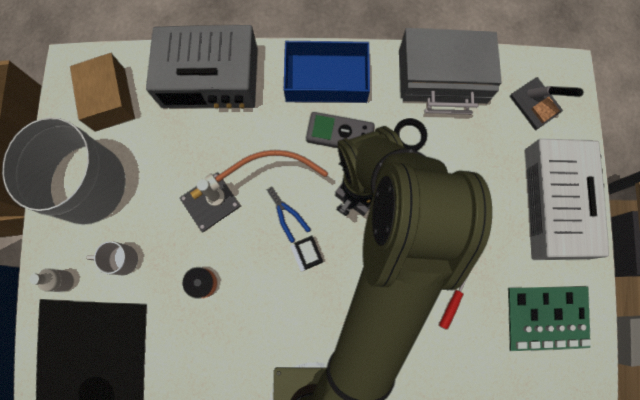

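Run:
```python
from plan import *
W=load('w10');S=load('s10')
tip,y=bore(STIP);end=bore(STIP+.007)[0];back=bore(STIP-.03)[0]
m=mask(W['bgr']);ys,xs=np.nonzero(m[:90,280:350]);xs=xs+280
print('w rows',[(r,xs[ys==r].min(),xs[ys==r].max()) for r in (5,30,55,70)],ys.max())
print('exp w',proj(W,[[*end,.13],[*tip,.13],[*back,.13]]))
# two-view: rod axis at given s: scene pixels
m=mask(S['bgr']);ys,xs=np.nonzero(m[195:225,285:320]);ys+=195;xs+=285
print('s rows',[(r,xs[ys==r].min(),xs[ys==r].max()) for r in (206,210,215)],ys.min())
print('exp s',proj(S,[[*end,.13],[*tip,.13],[*back,.13]]))
# block front face (bore mid + .042 towards the rod) expected px
p=np.array(arm.current_tool_pos());d=-np.array([np.cos(y),np.sin(y)]);n=np.array([-d[1],d[0]]);z=p[2]+H
c=p[:2]+.042*d
pts=[[*(c+a*n),z+b] for a,b in((.025,.025),(-.025,.025),(-.025,-.025),(.025,-.025),(.012,.035),(-.012,.035),(0,0))]
im=cv2.resize(S['bgr'][160:230,270:340],None,fx=8,fy=8,interpolation=cv2.INTER_CUBIC);im=cv2.convertScaleAbs(im,alpha=1.8)
for u in proj(S,pts): cv2.circle(im,tuple(np.round((u-[270,160]+.5)*8).astype(int)),3,(0,255,0),-1)
cv2.imwrite('pics/z20.png',im)
im=W['bgr'].copy()
for u in proj(W,pts): cv2.circle(im,tuple(np.round(u).astype(int)),2,(0,255,0),-1)
cv2.imwrite('pics/z21.png',cv2.resize(im[140:300,210:430],None,fx=3,fy=3))
```

```text
w rows [(5, np.int64(300), np.int64(336)), (30, np.int64(300), np.int64(336)), (55, np.int64(301), np.int64(335)), (70, np.int64(304), np.int64(332))] 78
exp w [[316.01184499  89.52855253]
 [315.97121365  70.20624874]
 [314.70982684 -19.18270698]]
s rows [(206, np.int64(299), np.int64(303)), (210, np.int64(298), np.int64(303)), (215, np.int64(298), np.int64(303))] 204
exp s [[301.36476739 203.83034262]
 [301.21337295 205.8000451 ]
 [300.704635   214.46122887]]
```

View pics/z20.png

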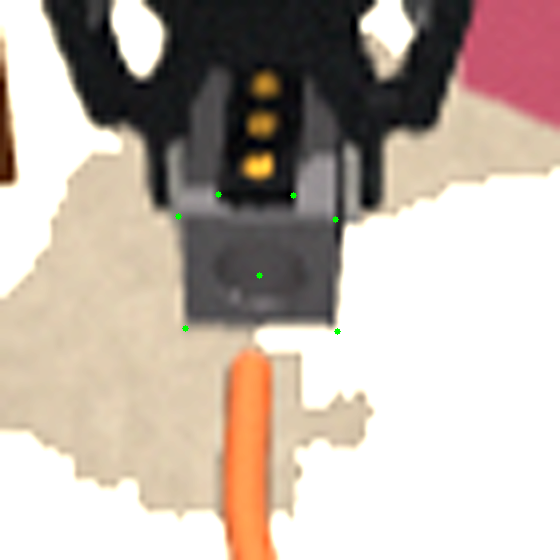

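View pics/z21.png

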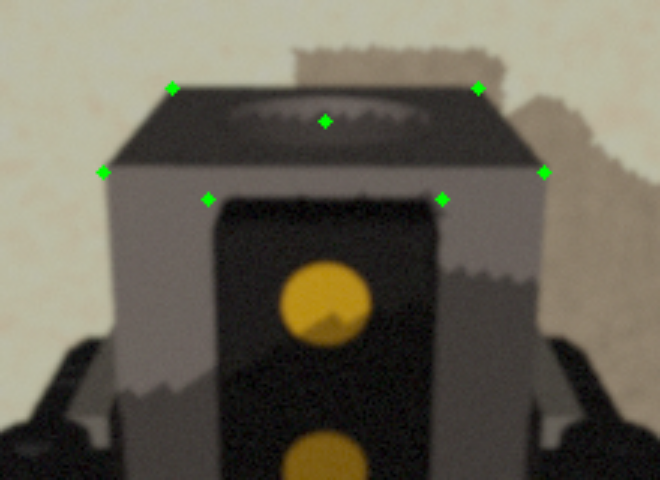

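```bash
cat > slide.py <<'E'
from plan import *
def slide(ss,rate=.07,z=.130-H,uf=9,rig=None):
    f0=np.array(arm.current_force())
    for s in ss:
        m,y=bore(s,rig)
        hit=arm.servo_line([*m,z],rate=rate,frame=down(y),until_force=uf)
        print(round(s,3),hit,np.round(np.array(arm.current_force())-f0,1),round(float(arm.current_clock()),2))
        if hit: return True
    return False
E
python3 - <<'E'
from slide import *
slide([STIP+.03,STIP-.02])
for n in('scene','wrist'): c=cam(n);save(c,n[0]+'11')
im=load('s11')['bgr'];cv2.imwrite('pics/z22.png',cv2.convertScaleAbs(cv2.resize(im[160:300,260:420],None,fx=4,fy=4,interpolation=cv2.INTER_CUBIC),alpha=1.6))
E
```

```text
0.316 False [ 0.9  0.3 -0. ] 23.21
0.266 False [-1.  -0.4 -1.5] 24.07
```

View pics/z22.png

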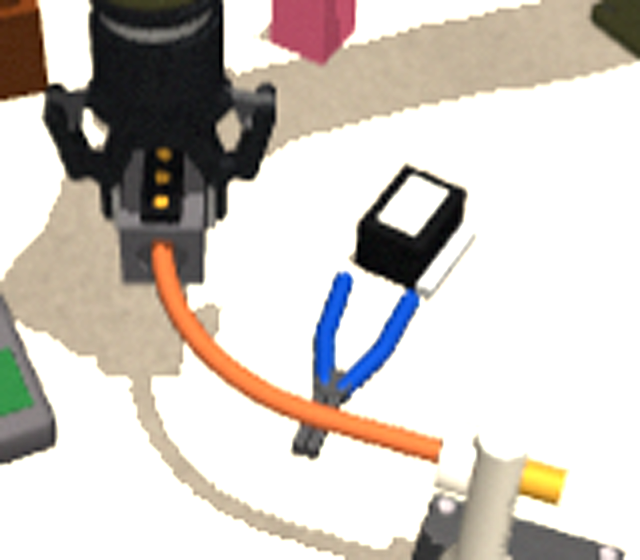

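View pics/w11.png

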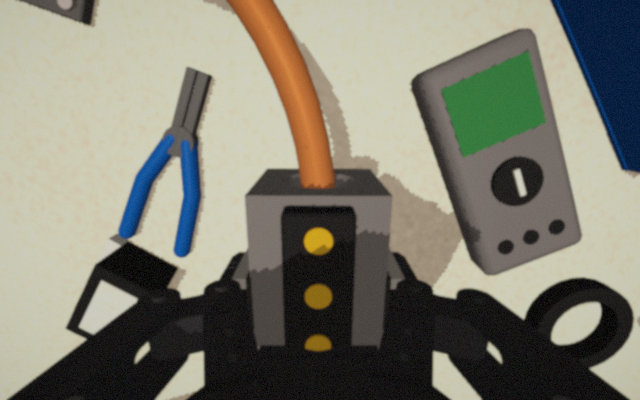

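Run:
```python
from slide import *
slide(np.arange(STIP-.04,.15,-.02))
for n in('scene','wrist'): c=cam(n);save(c,n[0]+'12')
im=load('s12')['bgr'];cv2.imwrite('pics/z23.png',cv2.convertScaleAbs(cv2.resize(im[160:300,260:420],None,fx=4,fy=4,interpolation=cv2.INTER_CUBIC),alpha=1.6))
```

```text
0.246 False [-1.  -0.1  0.2] 24.61
0.226 False [-0.7 -0.2 -0.5] 25.04
0.206 False [-0.6 -1.  -0.1] 25.48
0.186 False [ 0.1 -0.5  0.3] 25.91
0.166 False [-0.5 -0.3 -0.3] 26.33
```

View pics/z23.png

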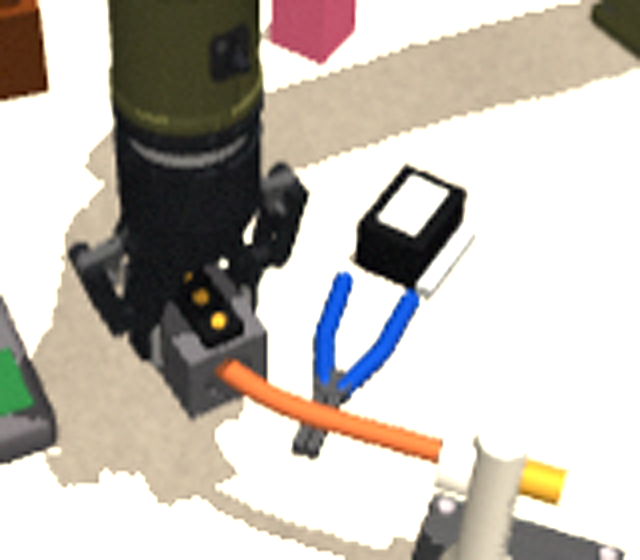

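View pics/w12.png

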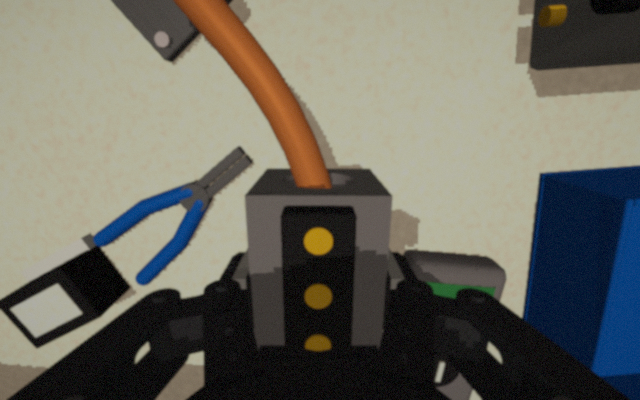

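Run:
```python
from slide import *
if not slide([.146,.126,.106,.086,.068,.052]):
    print(slide([.030],rate=.025,uf=4))
p=arm.current_tool_pos();print(p,arm.current_tcp_rot(),bore(.042))
for n in('scene','wrist'): c=cam(n);save(c,n[0]+'13')
im=load('s13')['bgr'];cv2.imwrite('pics/z24.png',cv2.convertScaleAbs(cv2.resize(im[180:320,300:440],None,fx=4,fy=4,interpolation=cv2.INTER_CUBIC),alpha=1.4))
```

```text
0.146 False [-0.9  0.3 -0.9] 26.87
0.126 False [-1.   0.2 -1.3] 27.29
0.106 False [-1.5  0.  -1.3] 27.72
0.086 False [-1.2  0.1 -0.6] 28.15
0.068 False [-0.7  0.2 -1.1] 28.56
0.052 False [-0.6  1.2 -0.6] 28.93
0.03 True [-0.  -1.1 -1. ] 29.5
True
[0.56644726 0.20175347 0.09673337] [-1.57264294e+00 -1.34584545e-03 -9.72449561e-01] (array([0.56812883, 0.20090476]), np.float64(-0.9703285110036849))
```

View pics/z24.png

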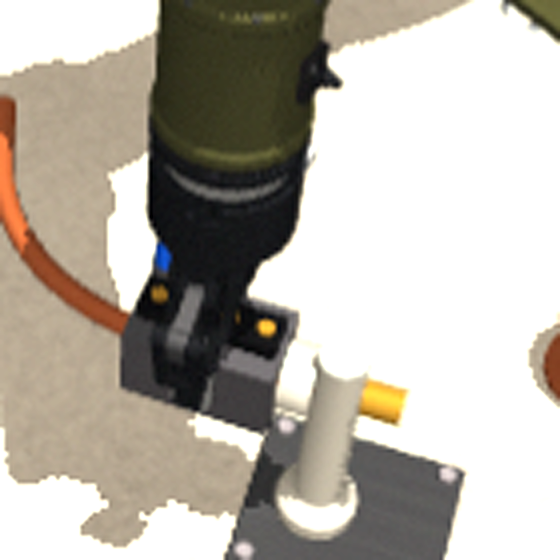

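View pics/w13.png

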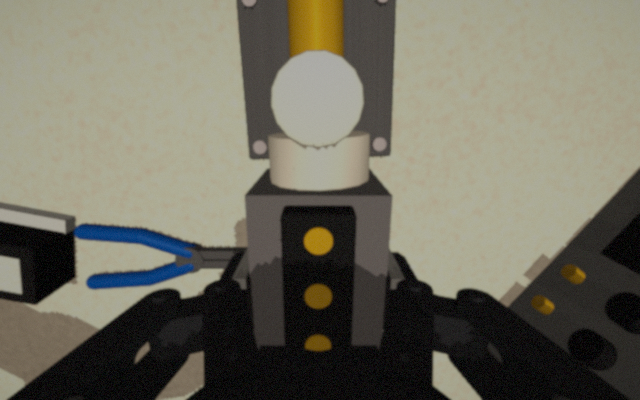

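Run:
```python
from slide import *
p=np.array(arm.current_tool_pos());u=-np.array([np.cos(RYAW),np.sin(RYAW)])
q=p[:2]+.001*u
f0=np.array(arm.current_force())
h=arm.servo_line([*q,p[2]-.011],rate=.02,frame=down(RYAW),until_force=3)
print(h,arm.current_tool_pos(),np.array(arm.current_force())-f0)
h=arm.servo_line([*(q+.004*u),arm.current_tool_pos()[2]],rate=.02,until_force=4)
print(h,arm.current_tool_pos(),np.array(arm.current_force())-f0,arm.current_clock())
c=cam('scene');save(c,'s14')
cv2.imwrite('pics/z25.png',cv2.convertScaleAbs(cv2.resize(c['bgr'][180:320,300:440],None,fx=4,fy=4,interpolation=cv2.INTER_CUBIC),alpha=1.4))
```

```text
True [0.56572071 0.20144711 0.0897575 ] [0.7289497  0.16867299 7.79852296]
True [0.56571235 0.20132212 0.08975241] [ 0.161992   -0.39772881  7.70754694] 30.2
```

View pics/z25.png

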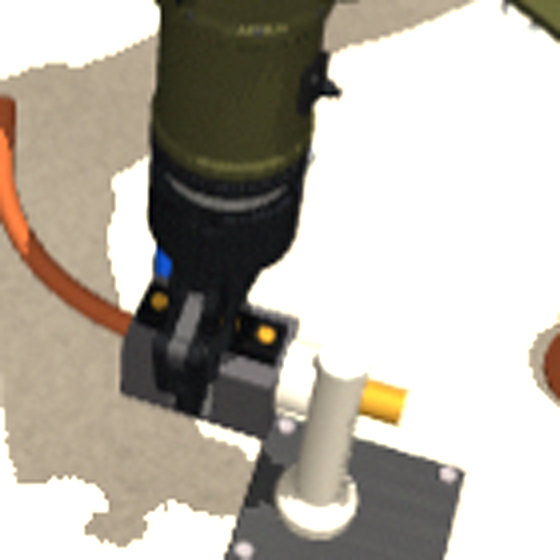

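Run:
```python
from slide import *
u=-np.array([np.cos(RYAW),np.sin(RYAW)])
p=np.array(arm.current_tool_pos())
arm.servo_line([p[0],p[1],p[2]+.0005],rate=.02); arm.sleep(.2)
p=np.array(arm.current_tool_pos());f0=np.array(arm.current_force());print(p,f0)
h=arm.servo_line([*(p[:2]+.005*u),p[2]],rate=.015,until_force=5)
q=np.array(arm.current_tool_pos());print(h,(q-p)[:2]@u,q[2],np.array(arm.current_force())-f0,arm.current_clock())
```

```text
[0.56555274 0.20113696 0.08989969] [-0.2115524   0.10078628 -1.79693867]
True -8.252933422110597e-05 0.08985009371004318 [-0.30833557 -0.91033217  5.86022758] 30.9417
```

Run:
```python
from slide import *
f=[]
for i in range(4): f.append(np.round(arm.current_force(),1)); arm.sleep(.05)
print(f)
c=cam('wrist');save(c,'w15')
cv2.imwrite('pics/z26.png',cv2.convertScaleAbs(cv2.resize(c['bgr'][110:220,230:410],None,fx=4,fy=4,interpolation=cv2.INTER_CUBIC),alpha=1.4))
```

```text
[array([-0.5, -0.8,  4.1]), array([-0.1, -0.7,  5.8]), array([-0.1, -0.8,  5.9]), array([-0.2, -0.2,  6.4])]
```

View pics/z26.png

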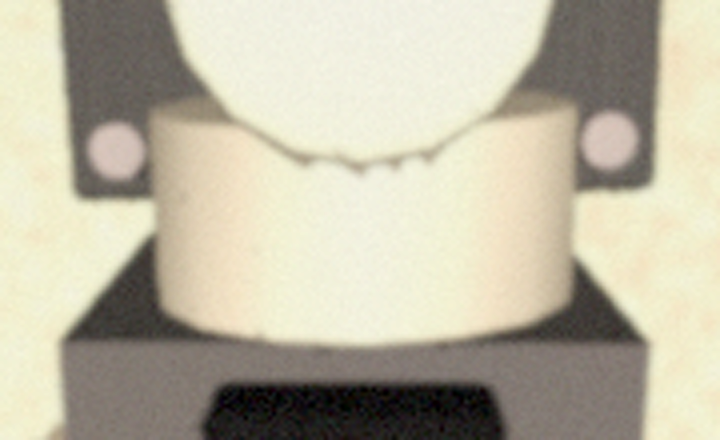

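Run:
```python
from slide import *
u=-np.array([np.cos(RYAW),np.sin(RYAW)])
p=np.array(arm.current_tool_pos())
arm.servo_line([p[0],p[1],p[2]+.0015],rate=.02); arm.sleep(.15)
p=np.array(arm.current_tool_pos());f0=np.array(arm.current_force());print(p,f0)
for k in (1,2,3,4):
    arm.servo_line([*(p[:2]+.001*k*u),p[2]],rate=.02); arm.sleep(.1)
    q=np.array(arm.current_tool_pos());f=np.array(arm.current_force())
    print(k,(q-p)[:2]@u,q[2]-p[2],f[:2]@u,f[2])
    if f[:2]@u<-5: break
print(arm.current_clock())
```

```text
[0.56500286 0.20066379 0.09070961] [ 0.71576613 -0.4170192  -4.04041756]
1 -3.1744858959692686e-05 -0.00018143581773703843 -4.721792299199569 -4.943182622963749
2 -1.9511357296742065e-05 -0.00013292941529596813 -6.1308985138775824 -5.259867040467652
32.3083
```

Run:
```python
from slide import *
p=np.array(arm.current_tool_pos())
arm.servo_line([p[0],p[1],p[2]-.001],rate=.02); arm.sleep(.1);print(arm.current_tool_pos(),arm.current_force())
arm.gripper_open(); arm.sleep(.3); print(arm.current_grip_width(),arm.current_force())
c=cam('wrist');save(c,'w16');c=cam('scene');save(c,'s16')
cv2.imwrite('pics/z27.png',cv2.convertScaleAbs(cv2.resize(c['bgr'][180:320,300:440],None,fx=4,fy=4,interpolation=cv2.INTER_CUBIC),alpha=1.4))
print(arm.current_clock())
```

```text
[0.56538567 0.20095773 0.09000359] [ 1.87324511 -2.64513358  0.04086835]
0.08545321224969751 [ 1.01684247 -0.16090492  0.31079461]
33.525
```

View pics/z27.png

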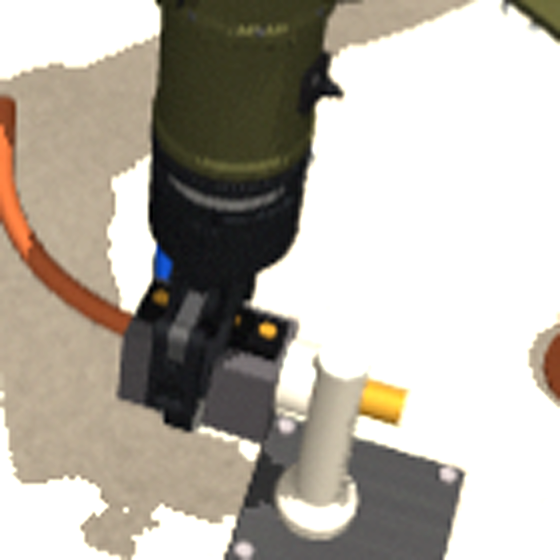

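View pics/w16.png

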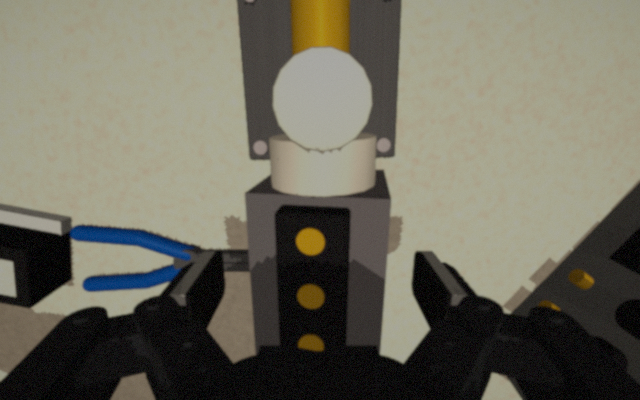

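Run:
```python
from slide import *
p=np.array(arm.current_tool_pos())
arm.servo_line([p[0],p[1],p[2]+.13],rate=.12); print(arm.current_force(),arm.current_clock())
c=cam('wrist');save(c,'w17');c=cam('scene');save(c,'s17')
cv2.imwrite('pics/z28.png',cv2.convertScaleAbs(cv2.resize(c['bgr'][180:320,300:440],None,fx=4,fy=4,interpolation=cv2.INTER_CUBIC),alpha=1.4))
```

```text
[-0.58831558 -0.38544026 -0.95394214] 34.7583
```

View pics/z28.png

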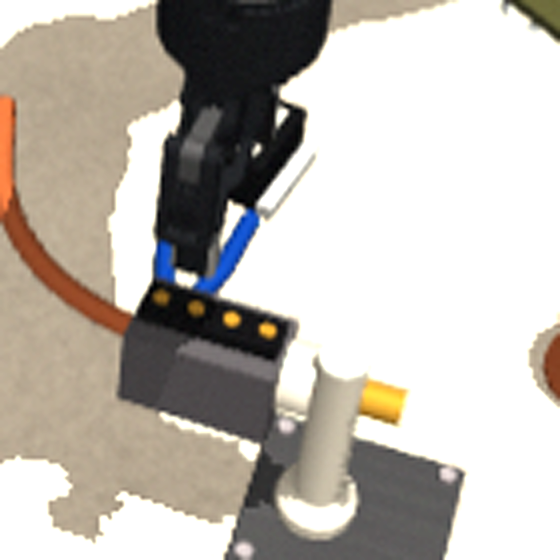

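View pics/w17.png

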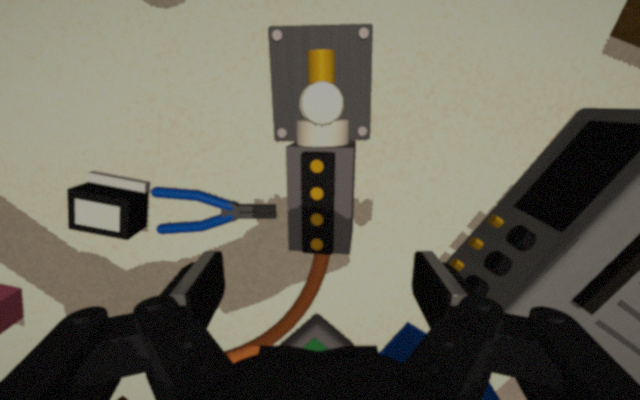

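Run:
```python
from plan import *
arm.sleep(.7)
c=cam('wrist');save(c,'w18');t=cam('top');save(t,'t18');s=cam('scene');save(s,'s18')
Rt=np.array([[np.cos(RYAW),np.sin(RYAW)],[-np.sin(RYAW),np.cos(RYAW)]])
for nm,c in(('w17',load('w17')),('w18',c)):
    h=cv2.cvtColor(c['bgr'],cv2.COLOR_BGR2HSV);m=cv2.inRange(h,(10,90,60),(35,255,255));k=np.zeros_like(m);k[150:252,302:332]=m[150:252,302:332]
    N,_,st,ce=cv2.connectedComponentsWithStats(k); ce=[ce[i] for i in range(1,N) if st[i,4]>8]
    P=onplane(c,ce,.157)[:,:2]; print(nm,(Rt@(P-[RX,RY]).T).T.round(4).tolist(),((P-[RX,RY])@Rt.T).mean(0))
print(arm.current_clock())
c=load('w18')
cv2.imwrite('pics/z29.png',cv2.convertScaleAbs(cv2.resize(c['bgr'][110:270,270:370],None,fx=3.7,fy=3.7,interpolation=cv2.INTER_CUBIC),alpha=1.6))
cv2.imwrite('pics/z30.png',cv2.convertScaleAbs(cv2.resize(s['bgr'][230:310,310:420],None,fx=7,fy=7,interpolation=cv2.INTER_CUBIC),alpha=1.4))
```

```text
w17 [[0.0403, -0.004], [0.0603, -0.0041], [0.0805, -0.0044], [0.1005, -0.0045]] [ 0.07039027 -0.00423609]
w18 [[0.0404, -0.004], [0.0603, -0.0042], [0.0804, -0.0043], [0.1004, -0.0045]] [ 0.07038342 -0.00423492]
35.7083
```

View pics/z29.png

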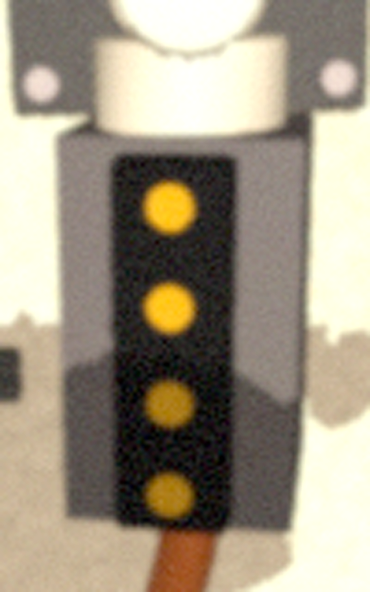

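View pics/z30.png

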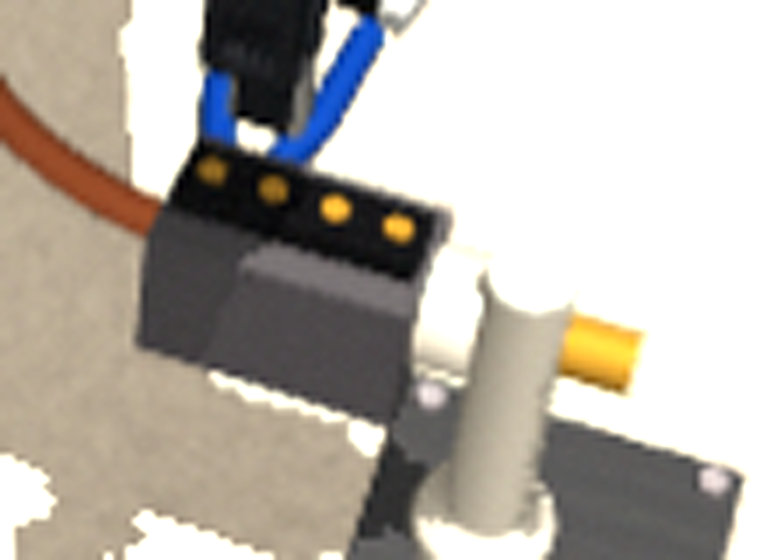

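View pics/t18.png

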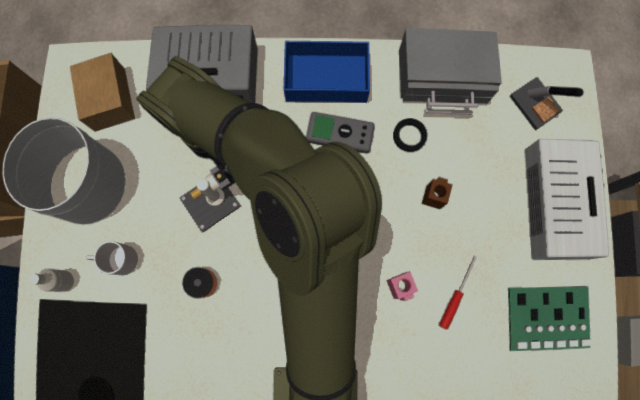

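Run:
```python
from h import *
print(arm.current_force(),arm.current_clock()); arm.finish_job()
```

```text
[-0.24645751  0.19969904 -0.0242009 ] 35.7083
the job is handed in; nothing more can be done
```

I handed the job in at 35.7 s. The sensor was tipped onto its side with the ridge on top and let go. I then picked it up, threaded it onto the rod, slid it round the bend to the collar and left it hanging there.

**Last checks:**
- **Seating:** I measured bore_mid at rig x 70.4 mm against the nominal 72 mm, a difference within calibration. Before release, pushing the block towards the collar raised the force to about 6 N with no movement, so it was against the collar.
- **At rest:** Wrist pictures taken about 1 s apart after I pulled the gripper away show the sensor still. The force on the tool was near zero.
- **Ridge:** It is on top, but its line reads about 4 mm to one side. That suggests a roll of a few degrees, or up to about 6° if none of it is measurement error.
- **Other things on the bench:** The meter, tape, spool, screwdriver and the brown and pink blocks look unmoved in the last top view. The arm hid the pliers and relay there. The wrist view after I pulled back shows them in place, but I did not measure them.

**What went wrong on the way:** The first two tipping tries passed over the block's top with hardly any contact, and it moved 1–2 mm at most. Touching the bench showed the closed fingertips about 18 mm behind the TCP, where the task says 8 mm ahead. I used the measured offset from then on, and the third push tipped the block.

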